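# Stack a board module, spacer and heat sink in the assembly nest

## Task

The board module is already in the pocket of the blue assembly nest. Load the rest of the stack in order: first the white spacer frame into the pocket on top of the module, then the dark finned heat sink on top of the spacer, each lying flat and fully down in the pocket with the fins up. The parts may simply be pushed along their tracks into the pocket; leave the screwdriver, the loose green board, the black reel and the hand scanner where they are.

Things in the scene. Friction and masses are not known exactly. Their poses are not given: they have to be found in the camera images.
- nest: Blue assembly nest fixed to the bench, 120 mm (its x) by 320 mm (its y) by 46 mm high; origin at the centre of its underside, z up. A square pocket in its middle (see pocket); on its +y and -y sides a flat ledge, 40 mm above the bench, runs from the pocket's rim (y = 32 mm) to the open outer end (y = 160 mm): two tracks leading into the pocket.
- pocket (a point): Centre of the pocket's floor, 10 mm above the bench; axes as the nest's. The pocket is 64 x 64 mm. Its walls at x = +-32 mm rise to 46 mm above the bench, its rims at y = +-32 mm are level with the ledges (40 mm), so a part pushed past a rim tips down and drops in.
- track_plus (a point): Point on the +y ledge, on its centre line, 110 mm from the pocket's centre, 40 mm above the bench. Low aluminium rails (6 mm high, tops 46 mm above the bench) line the track: 84 mm apart from y = 160 to y = 62 mm, then narrowing to 64 mm at the pocket's rim.
- track_minus (a point): The same point on the -y ledge, whose track mirrors the other.
- module: Board module: silver case 60 x 60 x 16 mm with a green circuit board in its top, already lying in the pocket. Origin at the centre of its underside, z up. Its top is 14 mm below the ledges.
- spacer: White plastic square frame 60 x 60 x 8 mm, bars 8 mm wide, with a 44 mm square window (small chips on the module stand up into the window). Lies on one of the two ledges, slightly turned. Origin at the centre of its underside, z up. Seated on the module its origin is 26 mm above the bench.
- sink: Dark metal heat sink 60 x 60 x 18 mm: a 6 mm base plate with seven upright fins, 3 mm thick and 12 mm high, running along its y. Lies fins up on the other ledge, slightly turned. Origin at the centre of its underside, z up. Seated on the spacer its origin is 34 mm above the bench and its base plate is level with the ledges.
- screwdriver: Bystander: screwdriver with orange handle, 180 mm long, lying on the bench; leave alone.
- board: Bystander: bare green circuit board 90 x 60 x 4 mm (about 11 mm with its parts), lying on the bench; leave alone.
- reel: Bystander: black component reel, 90 mm across, 12 mm high, lying flat; leave alone.
- scanner: Bystander: dark hand-held code scanner, 175 mm long, 42 mm high, lying on the bench; leave alone.

How it is judged:
On the way, in this order (a step that is already met when the one before it is completed fails the run):
1. the spacer frame lies flat in the pocket on the module (horizontal distance between each of module, spacer and pocket below 0.005 m and z of module in the frame of pocket between -0.002 and 0.002 m and angle between each of module, spacer's own z axis and vertical below 0.05 rad and z of spacer in the frame of pocket between 0.014 and 0.018 m), for 0.2 s.
2. the heat sink lies flat in the pocket on the spacer (horizontal distance between each of spacer, sink and pocket below 0.005 m and z of spacer in the frame of pocket between 0.014 and 0.018 m and angle between each of spacer, sink's own z axis and vertical below 0.05 rad and z of sink in the frame of pocket between 0.022 and 0.026 m), for 0.2 s.
At the end, for the whole second after the job is handed in: Module, spacer and heat sink lie stacked in the pocket in that order, at rest: each centred within 5 mm of the pocket's centre, within 2 mm of its seated height (0, 16 and 24 mm above the pocket's floor) and tilted less than 0.05 rad, fins up (all of step 2 and horizontal distance between module and pocket below 0.005 m and z of module in the frame of pocket between -0.002 and 0.002 m and angle between module's own z axis and vertical below 0.05 rad and linear speed of each of module, spacer, sink below 0.02 m/s and angular speed of each of module, spacer, sink below 0.2 rad/s); the robot touches nothing.
It fails at once if a bystander (screwdriver, board, reel or scanner) is moved more than 30 mm (distance of any of screwdriver, board, reel, scanner from where it was at the start of the episode above 0.03 m).
It also fails if it takes over 48 s, if anything falls off the work surface, if the arm or the gripper's body presses on something with over 40 N, if the wrist force passes 120 N, or if a joint passes its speed limit or range.

## Robot

A 6-joint arm with a two-finger parallel gripper is mounted at the origin on the work surface. World frame = base frame: x ahead of the robot, y to its left, z up, the work surface at z = 0. Lengths are in m, angles in rad, forces in N, time in s.
With the tool pointing down it reaches from about 0.3 to 1 m from the base axis. Payload 5.1 kg.
Tool frame: the origin (TCP) lies midway between the tips of the shut fingers; the grasp point (between the pads) lies 19 mm behind it (robot.grip_point_offset is the distance from the TCP to the grasp point, in m); z points along the fingers, y is the direction in which the jaws open and shut (so a half turn about z gives the same grasp; the last joint's range is limited). The gripper opens to 95 mm and grips with 3 to 60 N. Pads are 20 mm wide; open, the fingers measure 119 mm over their backs; the gripper's body (75 mm by 180 mm) begins 59 mm behind the grasp point.
Start: joints at [1.085, 0.124, 1.65, -0, 1.367, -0.083], TCP at [0.255, 0.598, 0.215] pointing down, gripper open.
Joint ranges: [-2.61, 2.61], [-1.02, 2.33], [0.03, 2.71], [-1.35, 4.49], [0.32, 2.68], [-2.91, 2.91]. Speed limits (rad/s): [2.57, 2.57, 3.14, 3.14, 3.14, 3.14].

## Interface

Orientations are given as [roll, pitch, yaw] about the fixed x, y, z axes, in that order (R = Rz(yaw) Ry(pitch) Rx(roll)).
In Python, from station import robot gives the robot as it stands.
- The arm moves only by the shell command python3 -m creep 'ROWS' [FORCE]. ROWS is JSON, a list of rows, each a list of 3 entries, a list of its own where there are three numbers: the shift along the world's x, y, z in m, then the turn, a rotation vector about the world's x, y, z in degrees, then the closure, from -1 (fully open) to 1 (shut), so that 0 is half open. A call has 1 to 5 rows; each row is the pose to reach, as a shift and turn from the pose measured when the call began; what a row does not reach only later rows make up. A row lasts 1/12 s, in which the tool goes at most 41.7 mm and 7.16 degrees, less where a joint would pass 70% of its speed; a pose out of reach is approached as far as the arm can. A call with a gripper value outside its range is refused whole. The fingers move at their own pace and stop on an object; FORCE is the grip in N (left out, the last holds). Time passes only in rows, so rows that repeat a pose let the fingers close. It gives the time, the measured TCP pose, the force and the opening at its end, in the units of the state.
- robot.state(): the state, without advancing time (a new reading comes with each control period).
- robot.get_image(name): name is "side" or "top"; returns (picture, depth): 420x560x3 uint8, red, green, blue; 420x560 float32, m along the optical axis (not along the pixel's ray), 0 where there is no reading.
- robot.camera_model(name): a dict with "intrinsics" (3x3 intrinsics, pixels), "T" (4x4, takes a point from camera to world coordinates). Camera axes: x right, y down, z forward; pixel columns grow to the right and rows downward; lengths in m; the calibration is good to about 2 mm. A picture is of the moment at which its call begins. camera_model takes no time and is no camera call.
- robot.close_job(): hands the job in, once; it reports no verdict.
The state is a dict: "clock": time; "joint_positions": joint angles; "joint_velocities": joint speeds; "joint_efforts": joint torques, N m; "tcp_pos": TCP position; "tool_rot": TCP orientation; "wrist_force": force on the tool from outside, world axes, zero at the start; "ft_torque": the same for the moment, N m; "opening": opening from 0.0 (shut) to 1.0 (fully open).
Only numpy, scipy, OpenCV 4.12 (cv2) and the standard library are available. Lean on these libraries where they do the work, as an engineer would, in place of code of your own. Each camera call takes 0.05 s, during which the arm holds its last target. There are 200 camera calls.

## Working session

There is one attempt and no reset: what is moved stays moved. The work goes in short steps, Python scripts to look and compute and a shell command to move; the robot and the scene stay as the last step left them, time stands still between calls to the robot, and variables do not carry over. Pictures are saved under pics/ and viewed, about 8 in all and at most 12, crops included, and the job is handed in when it is done.

```bash
mkdir -p pics; python3 - <<'E'
from station import robot
import cv2,numpy as np
for n in("top","side"):
    p,d=robot.get_image(n); np.savez(f"{n}0.npz",p=p,d=d); cv2.imwrite(f"pics/{n}0.png",p[:,:,::-1])
    m=robot.camera_model(n); print(n,np.array(m["intrinsics"]).round(1).tolist(),np.array(m["T"]).round(3).tolist())
print(robot.state())
E
```

```text
top [[418.7, 0.0, 278.1], [0.0, 418.7, 210.4], [0.0, 0.0, 1.0]] [[0.01, -0.991, 0.136, 0.416], [-1.0, -0.009, 0.006, -0.008], [-0.005, -0.136, -0.991, 1.132], [0.0, 0.0, 0.0, 1.0]]
side [[514.6, 0.0, 271.4], [0.0, 514.6, 211.6], [0.0, 0.0, 1.0]] [[0.924, -0.274, 0.268, 0.15], [-0.383, -0.678, 0.628, -1.012], [0.01, -0.683, -0.731, 1.221], [0.0, 0.0, 0.0, 1.0]]
{'clock': 0.1, 'joint_positions': array([ 1.08540556e+00,  1.24429884e-01,  1.65154391e+00, -4.68025756e-05,
        1.36751004e+00, -8.26140194e-02]), 'joint_velocities': array([ 1.31170151e-04, -1.13684599e-03, -2.20387383e-03, -5.27295489e-06,
        2.44356317e-05, -1.29170670e-03]), 'joint_efforts': array([ 1.17514435e-03, -4.18877757e+01, -3.61097503e+01,  7.77345314e-02,
        4.61417274e-02, -7.88102989e-05]), 'tcp_pos': array([0.2545549 , 0.59744111, 0.21351263]), 'tool_rot': array([-3.13970415e+00, -1.10395360e-04,  2.73882529e+00]), 'wrist_force': array([-1.07880214, -0.55500999, -0.71612711]), 'ft_torque': array([ 0.01161476,  0.00064786, -0.00904439]), 'opening': 0.9977719674609371}
```

View pics/top0.png

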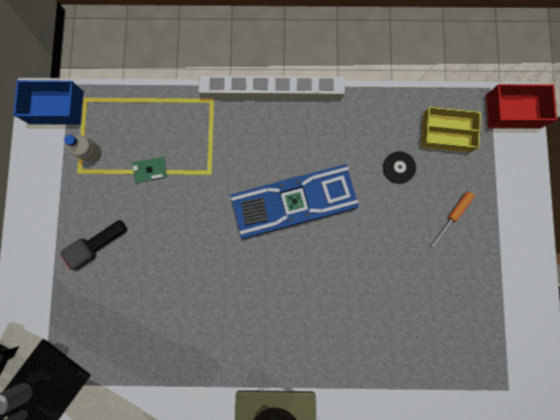

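View pics/side0.png

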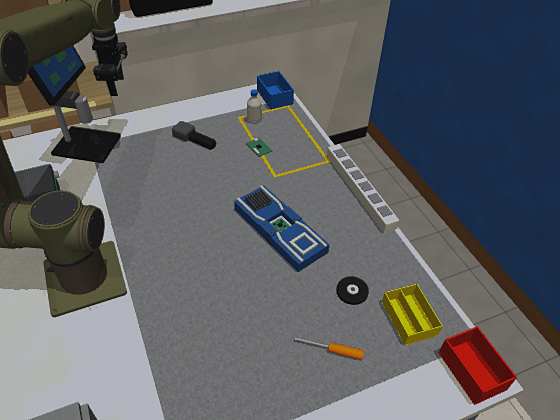

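The nest lies at about (294,201) in the top view, with the sink at (255,211) on the +y track and the spacer at (335,189) on the −y track. The bystanders are well clear of it. Next I'll measure the poses.

```bash
cat > h.py <<'E'
import cv2,numpy as np
from station import robot
def ray(n,uv,z):
    m=robot.camera_model(n);K=np.array(m["intrinsics"]);T=np.array(m["T"])
    uv=np.atleast_2d(uv).astype(float)
    d=(T[:3,:3]@np.linalg.inv(K)@np.c_[uv,np.ones(len(uv))].T).T
    return (T[:3,3]+d*((z-T[2,3])/d[:,2])[:,None])[:,:2]
def proj(n,P):
    m=robot.camera_model(n);K=np.array(m["intrinsics"]);T=np.linalg.inv(np.array(m["T"]))
    q=K@(T[:3,:3]@np.atleast_2d(P).T+T[:3,3:]);return (q[:2]/q[2]).T
def crop(n,p,c,r,s,name):
    u,v=c;cv2.imwrite(name,cv2.resize(p[v-r:v+r,u-r:u+r,::-1],None,fx=s,fy=s,interpolation=cv2.INTER_CUBIC))
E
python3 - <<'E'
from h import *
for n,z in(("top",.046),("side",.046)):
    f=np.load(n+"0.npz");p,d=f["p"],f["d"]
    hsv=cv2.cvtColor(p,cv2.COLOR_RGB2HSV)
    c={"top":(294,201),"side":(281,228)}[n]
    roi=np.zeros(p.shape[:2],np.uint8);cv2.circle(roi,c,75,255,-1)
    b=cv2.inRange(hsv,(100,100,40),(130,255,255))&roi
    cs,_=cv2.findContours(cv2.morphologyEx(b,cv2.MORPH_CLOSE,np.ones((9,9))),0,2)
    k=max(cs,key=cv2.contourArea); w=ray(n,k[:,0],z).astype(np.float32)
    r=cv2.minAreaRect(w); print(n,"nest",np.round(r[0],4),np.round(r[1],4),r[2]); print(np.round(cv2.boxPoints(r),3).tolist())
    wh=cv2.inRange(hsv,(0,0,150),(179,60,255))&roi
    cs,_=cv2.findContours(wh,0,2)
    for k in cs:
        if cv2.contourArea(k)>40:
            r=cv2.minAreaRect(ray(n,k[:,0],.048).astype(np.float32));print(" white",np.round(r[0],4),np.round(r[1],3),round(r[2],1),k[:,0].mean(0).round())
    dk=cv2.inRange(hsv,(0,0,0),(179,120,60))&roi
    cs,_=cv2.findContours(cv2.morphologyEx(dk,cv2.MORPH_CLOSE,np.ones((3,3))),0,2)
    for k in cs:
        if cv2.contourArea(k)>100:
            r=cv2.minAreaRect(ray(n,k[:,0],.058).astype(np.float32));print(" dark",np.round(r[0],4),np.round(r[1],3),round(r[2],1),k[:,0].mean(0).round())
crop("top",np.load("top0.npz")["p"],(294,201),72,5,"pics/c1.png")
E
```

```text
top nest [ 0.5918 -0.0427] [0.1222 0.3174] 15.634211540222168
[[0.49000000953674316, 0.09399999678134918], [0.5759999752044678, -0.21199999749660492], [0.6930000185966492, -0.17900000512599945], [0.6079999804496765, 0.12700000405311584]]
 white [0.5252 0.0354] [0.012 0.125] 19.5 [264. 225.]
 white [ 0.576  -0.1469] [0.012 0.127] 11.9 [338. 206.]
 white [ 0.5896 -0.0429] [0.057 0.056] 15.2 [294. 201.]
 white [0.6111 0.0616] [0.011 0.126] 12.3 [251. 193.]
 white [ 0.6237 -0.1525] [0.06 0.06] 17.9 [335. 189.]
 white [ 0.6622 -0.1225] [0.013 0.127] 20.0 [324. 174.]
 dark [0.5611 0.0613] [0.059 0.054] 13.2 [254. 211.]
side nest [ 0.584  -0.0611] [0.1413 0.3391] 15.441619873046875
[[0.47099998593330383, 0.08399999886751175], [0.5609999895095825, -0.24300000071525574], [0.6970000267028809, -0.20600000023841858], [0.6069999933242798, 0.12099999934434891]]
 white [ 0.6205 -0.1537] [0.06  0.058] 18.1 [303. 242.]
 white [ 0.5727 -0.1499] [0.012 0.126] 11.2 [284. 241.]
 dark [0.5573 0.0509] [0.067 0.071] 14.5 [258. 200.]
```

View pics/c1.png

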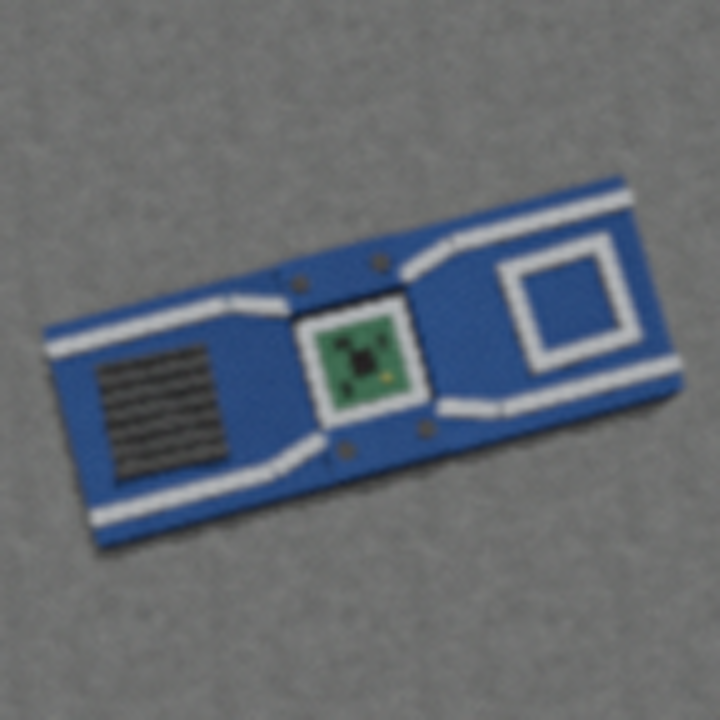

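Both views agree. The nest is at about (0.592, −0.043) with a yaw of 15.8°. The spacer is at (0.623, −0.152) with a yaw of 18°, and the sink is at (0.561, 0.061) with a yaw of 13°. The measured sizes match the given ones.

My plan is to push with the fingers about 30 mm apart across the track. First I'll go to just outside the −y end.

```bash
for i in 1 2 3 4 5; do python3 -m creep '[[[0.015,-0.032,-0.004],[0,0,-2],0.37],[[0.03,-0.064,-0.008],[0,0,-4],0.37],[[0.046,-0.096,-0.012],[0,0,-6],0.37],[[0.061,-0.128,-0.016],[0,0,-8],0.37],[[0.076,-0.16,-0.02],[0,0,-10.2],0.37]]' 10; done
```

```text
clock: 0.52
tcp_pos: [0.3306, 0.4357, 0.1927]
tool_rot: [-3.139, -0.0, 2.56]
wrist_force: [0.8, 0.1, 0.1]
opening: 0.708
clock: 0.93
tcp_pos: [0.4067, 0.274, 0.1721]
tool_rot: [-3.138, -0.0, 2.38]
wrist_force: [1.6, -0.3, -0.7]
opening: 0.358
clock: 1.35
tcp_pos: [0.4829, 0.1122, 0.1516]
tool_rot: [-3.138, -0.0, 2.2]
wrist_force: [0.7, 0.4, 0.8]
opening: 0.314
clock: 1.77
tcp_pos: [0.559, -0.0495, 0.1309]
tool_rot: [-3.138, -0.001, 2.02]
wrist_force: [0.6, 0.6, -0.3]
opening: 0.316
clock: 2.18
tcp_pos: [0.6351, -0.2111, 0.11]
tool_rot: [-3.137, -0.002, 1.84]
wrist_force: [0.9, 0.6, 0.7]
opening: 0.312
```

```bash
python3 -m creep '[[[0.002,0,-0.03],[0,0,0],0.37],[[0.004,0.001,-0.055],[0,0,0.4],0.37],[[0.004,0.001,-0.067],[0,0,0.4],0.37],[[0.004,0.001,-0.067],[0,0,0.4],0.37]]'; python3 - <<'E'
from h import *
p,d=robot.get_image("side");crop("side",p,(300,220),70,5,"pics/s1.png");print(robot.state()["tcp_pos"])
E
```

```text
clock: 2.52
tcp_pos: [0.6367, -0.2106, 0.0382]
tool_rot: [-3.131, -0.003, 1.847]
wrist_force: [0.3, -3.5, -3.8]
opening: 0.316
[ 0.63730601 -0.21032444  0.04004515]
```

View pics/s1.png

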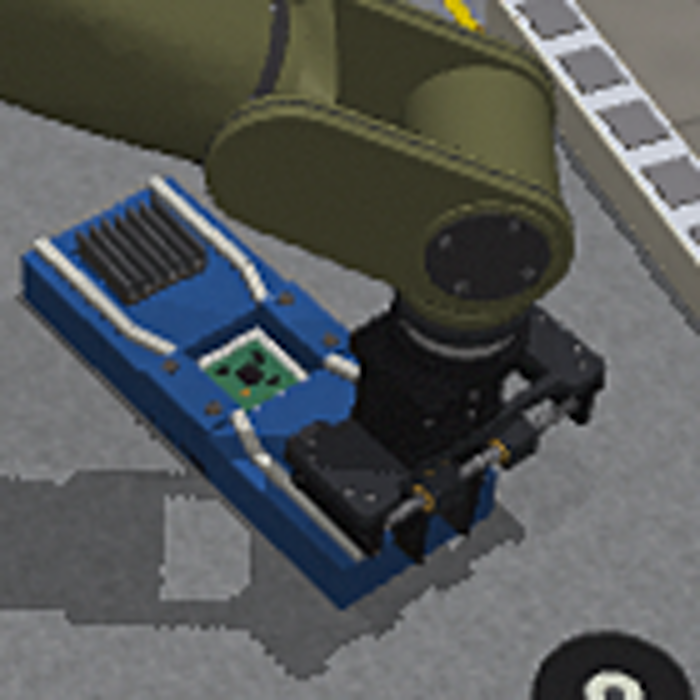

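The open fingers are just beyond the −y end, clear of the rails. I'll lift slightly and then push.

```bash
python3 -m creep '[[[0,0,0.004],[0,0,0],0.37],[[0,0,0.004],[0,0,0],0.37],[[0,0,0.004],[0,0,0],0.37]]'; python3 -m creep '[[[-0.002,0.008,0],[0,0,0],0.37],[[-0.004,0.015,0],[0,0,0],0.37],[[-0.006,0.023,0],[0,0,0],0.37],[[-0.008,0.03,0],[0,0,0],0.37],[[-0.0105,0.037,0],[0,0,0],0.37]]'
```

```text
clock: 2.82
tcp_pos: [0.638, -0.21, 0.0456]
tool_rot: [-3.134, -0.002, 1.847]
wrist_force: [0.5, 0.9, 0.2]
opening: 0.314
clock: 3.23
tcp_pos: [0.6273, -0.1719, 0.0458]
tool_rot: [-3.135, -0.002, 1.848]
wrist_force: [0.3, 0.1, 0.6]
opening: 0.316
```

```bash
python3 -m creep '[[[0.001,-0.003,0],[0,0,0],0.37],[[0.001,-0.003,-0.0025],[0,0,0],0.37],[[0.001,-0.003,-0.0025],[0,0,0],0.37]]';python3 - <<'E'
from h import *
for n,c in(("side",(300,220)),("top",(310,201))):
    p,d=robot.get_image(n);crop(n,p,c,60,6,f"pics/{n}2.png")
a=[cv2.imread(f"pics/{n}2.png") for n in("side","top")];cv2.imwrite("pics/b2.png",cv2.resize(np.hstack(a),(800,400)));print(robot.state()["tcp_pos"])
E
```

```text
clock: 3.48
tcp_pos: [0.6281, -0.1749, 0.0428]
tool_rot: [-3.134, -0.002, 1.848]
wrist_force: [-0.2, 0.9, 0.2]
opening: 0.316
[ 0.62818829 -0.17513543  0.04293641]
```

View pics/b2.png

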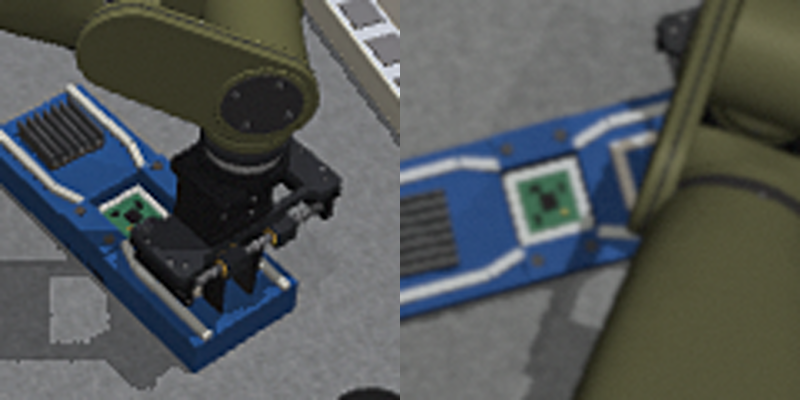

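The side view shows the fingers inside the rails behind the spacer, and the top view shows its leading bar already near the funnel at (625,165). I'll keep pushing.

```bash
for i in 1 2; do python3 -m creep '[[[-0.002,0.0075,0],[0,0,0],0.37],[[-0.004,0.015,0],[0,0,0],0.37],[[-0.006,0.0225,0],[0,0,0],0.37],[[-0.008,0.03,0],[0,0,0],0.37],[[-0.010,0.0365,0],[0,0,0],0.37]]'; done; python3 - <<'E'
from h import *
for n,c in(("side",(300,220)),("top",(310,201))):
    p,d=robot.get_image(n);crop(n,p,c,60,6,f"pics/{n}3.png")
a=[cv2.imread(f"pics/{n}3.png") for n in("side","top")];cv2.imwrite("pics/b3.png",cv2.resize(np.hstack(a),(800,400)));print(robot.state()["tcp_pos"])
E
```

```text
clock: 4.0
tcp_pos: [0.6178, -0.1375, 0.0429]
tool_rot: [-3.134, -0.002, 1.848]
wrist_force: [1.1, -0.1, 0.6]
opening: 0.312
clock: 4.42
tcp_pos: [0.6077, -0.1001, 0.043]
tool_rot: [-3.134, -0.002, 1.848]
wrist_force: [-0.1, 0.3, 0.6]
opening: 0.317
[ 0.6074397  -0.099872    0.04278432]
```

View pics/b3.png

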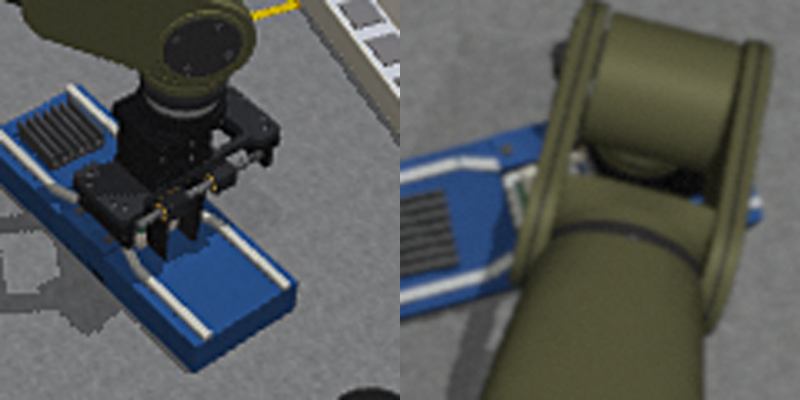

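```bash
python3 -m creep '[[[-0.002,0.0067,0],[0,0,0],0.37],[[-0.004,0.0134,0],[0,0,0],0.37],[[-0.0057,0.0202,0],[0,0,0],0.37],[[-0.0057,0.0202,0],[0,0,0],0.37]]';python3 -m creep '[[[0.001,-0.004,0],[0,0,0],0.37],[[0.002,-0.008,0.03],[0,0,0],0.37],[[0.002,-0.008,0.06],[0,0,0],0.37],[[0.002,-0.008,0.08],[0,0,0],0.37]]'; for i in 1 2; do python3 -m creep '[[[-0.006,0.022,0],[0,0,0],0.37],[[-0.012,0.044,0],[0,0,0],0.37],[[-0.018,0.066,0],[0,0,0],0.37],[[-0.024,0.088,0],[0,0,0],0.37],[[-0.030,0.106,0],[0,0,0],0.37]]'; done;  python3 - <<'E'
from h import *
for n,c in(("side",(290,220)),("top",(300,201))):
    p,d=robot.get_image(n);crop(n,p,c,60,6,f"pics/{n}4.png")
a=[cv2.imread(f"pics/{n}4.png") for n in("side","top")];cv2.imwrite("pics/b4.png",cv2.resize(np.hstack(a),(800,400)));print(robot.state()["tcp_pos"])
E
```

```text
clock: 4.85
tcp_pos: [0.6012, -0.0784, 0.0426]
tool_rot: [-3.133, -0.003, 1.85]
wrist_force: [0.1, -0.9, 0.2]
opening: 0.315
clock: 5.18
tcp_pos: [0.6042, -0.0872, 0.1251]
tool_rot: [-3.135, -0.002, 1.85]
wrist_force: [0.3, 0.2, 0.3]
opening: 0.317
clock: 5.6
tcp_pos: [0.5741, 0.0195, 0.1253]
tool_rot: [-3.136, -0.002, 1.849]
wrist_force: [0.6, 0.0, -0.5]
opening: 0.316
clock: 6.02
tcp_pos: [0.544, 0.1265, 0.1255]
tool_rot: [-3.136, -0.002, 1.849]
wrist_force: [-0.4, 0.4, -0.2]
opening: 0.317
[0.54356663 0.12716505 0.1253361 ]
```

View pics/b4.png

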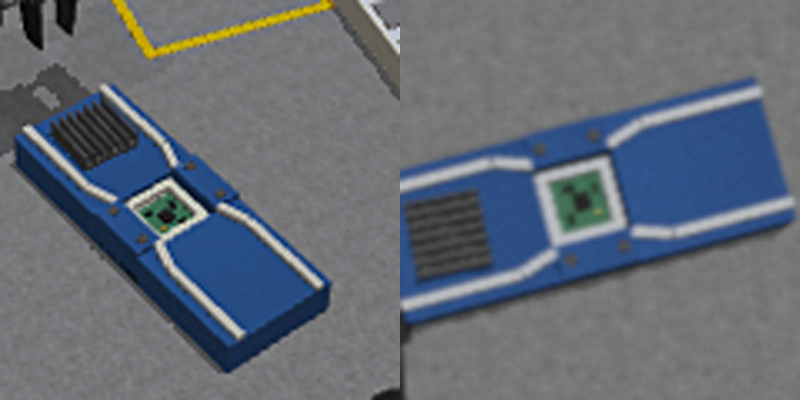

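The spacer frame has left the −y track and shows in the pocket in both views. I'll check its height, centre and tilt from depth.

```bash
cat > chk.py <<'E'
from h import *
def chk(lo,hi,zr,n="top"):
    p,d=robot.get_image(n);m=robot.camera_model(n);K=np.array(m["intrinsics"]);T=np.array(m["T"])
    v,u=np.mgrid[:420,:560];P=np.stack([(u-K[0,2])/K[0,0]*d,(v-K[1,2])/K[1,1]*d,d],-1)@T[:3,:3].T+T[:3,3]
    hsv=cv2.cvtColor(p,cv2.COLOR_RGB2HSV);q=P-[.592,-.043,0];a=np.radians(15.8)
    X=q[...,0]*np.cos(a)+q[...,1]*np.sin(a);Y=-q[...,0]*np.sin(a)+q[...,1]*np.cos(a)
    M=(cv2.inRange(hsv,lo,hi)>0)&(abs(X)<.034)&(abs(Y)<.036)
    k=np.c_[X[M],Y[M],P[M][:,2]];A=np.c_[k[:,:2],np.ones(len(k))];c=np.linalg.lstsq(A,k[:,2],rcond=None)[0]
    r=cv2.minAreaRect(np.argwhere(M)[:,::-1].astype(np.float32)); g=ray(n,r[0],zr)[0]
    rr=cv2.minAreaRect(k[:,:2].astype(np.float32))
    print(n,len(k),"z med",np.median(k[:,2]).round(4),np.percentile(k[:,2],[10,90]).round(4),"slope",c.round(3),"rect nest",np.round(rr[0],4),np.round(rr[1],4),round(rr[2],1),"centre",g.round(4))
E
python3 - <<'E'
from chk import *
for n in("top","side"): chk((0,0,140),(179,70,255),.034,n)
E
```

```text
top 282 z med 0.0327 [0.0273 0.0362] slope [0.001 0.021 0.032] rect nest [0.0001 0.    ] [0.066  0.0683] 0.6 centre [ 0.5914 -0.0442]
side 121 z med 0.0332 [0.0278 0.0376] slope [ 0.006 -0.034  0.033] rect nest [-0.0005 -0.0023] [0.0641 0.0667] 1.2 centre [ 0.5996 -0.0405]
```

Depth puts the spacer top at about 33 mm (34 expected). It is flat and centred to within about 1 mm. Now the sink from the +y end.

```bash
python3 -m creep '[[[0,0,-0.03],[0,0,0],0.37],[[0,0,-0.06],[0,0,0],0.37],[[0,0,-0.08],[0,0,0],0.37],[[0,0,-0.08],[0,0,0],0.37],[[0,0,-0.08],[0,0,0],0.37]]'; python3 -m creep '[[[0.002,-0.007,0],[0,0,0],0.37],[[0.004,-0.014,0],[0,0,0],0.37],[[0.0055,-0.02,0],[0,0,0],0.37]]'
```

```text
clock: 6.63
tcp_pos: [0.5437, 0.1241, 0.0444]
tool_rot: [-3.133, -0.001, 1.849]
wrist_force: [-0.4, 0.1, -0.1]
opening: 0.312
clock: 6.88
tcp_pos: [0.5511, 0.1031, 0.0464]
tool_rot: [-3.137, -0.0, 1.848]
wrist_force: [1.0, 0.5, -0.4]
opening: 0.317
```

```bash
python3 -m creep '[[[0,0,-0.0025],[0,0,0],0.37],[[0.002,-0.0075,-0.0025],[0,0,0],0.37],[[0.004,-0.015,-0.0025],[0,0,0],0.37],[[0.006,-0.0225,-0.0025],[0,0,0],0.37],[[0.0083,-0.03,-0.0025],[0,0,0],0.37]]'; for i in 1 2; do python3 -m creep '[[[0.002,-0.007,0],[0,0,0],0.37],[[0.004,-0.014,0],[0,0,0],0.37],[[0.006,-0.0205,0],[0,0,0],0.37],[[0.0078,-0.0275,0],[0,0,0],0.37],[[0.0095,-0.0335,0],[0,0,0],0.37]]'; done; python3 - <<'E'
from h import *
for n,c in(("side",(290,220)),("top",(300,201))):
    p,d=robot.get_image(n);crop(n,p,c,60,6,f"pics/{n}5.png")
a=[cv2.imread(f"pics/{n}5.png") for n in("side","top")];cv2.imwrite("pics/b5.png",cv2.resize(np.hstack(a),(800,400)));print(robot.state()["tcp_pos"])
E
```

```text
clock: 7.3
tcp_pos: [0.5596, 0.0723, 0.044]
tool_rot: [-3.137, -0.001, 1.848]
wrist_force: [-0.7, 0.9, -0.6]
opening: 0.316
clock: 7.72
tcp_pos: [0.5693, 0.038, 0.044]
tool_rot: [-3.137, -0.0, 1.848]
wrist_force: [0.0, 0.3, 0.5]
opening: 0.315
clock: 8.13
tcp_pos: [0.5789, 0.0037, 0.0439]
tool_rot: [-3.137, -0.0, 1.848]
wrist_force: [1.1, 0.4, -0.7]
opening: 0.321
[0.57906517 0.00350141 0.04395356]
```

View pics/b5.png

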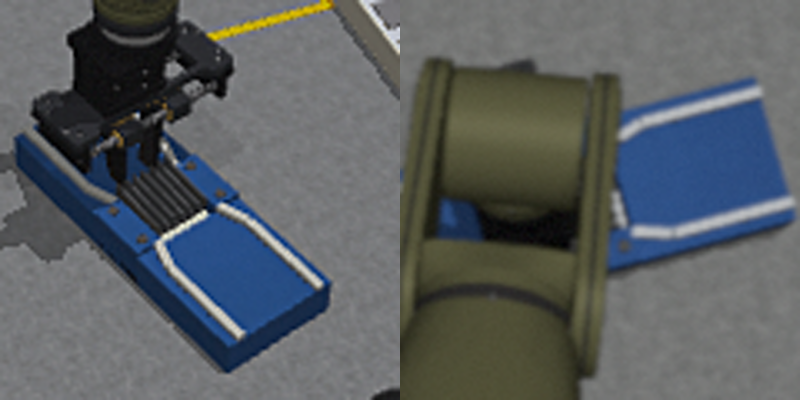

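The side view shows the sink over the pocket, straight, with the spacer's far bar still showing ahead of it at (185,228). About 7 mm remain, which I'll push slowly.

```bash
python3 -m creep '[[[0.0006,-0.0022,0],[0,0,0],0.37],[[0.0012,-0.0044,0],[0,0,0],0.37],[[0.0019,-0.0067,0],[0,0,0],0.37],[[0.0019,-0.0067,0],[0,0,0],0.37]]'; python3 - <<'E'
from h import *
p,d=robot.get_image("side");crop("side",p,(285,225),35,9,"pics/s6.png");print(robot.state()["tcp_pos"])
E
```

```text
clock: 8.57
tcp_pos: [0.5811, -0.0034, 0.044]
tool_rot: [-3.137, 0.0, 1.847]
wrist_force: [-0.4, -0.5, 0.3]
opening: 0.313
[ 0.58103576 -0.00329071  0.04399494]
```

View pics/s6.png

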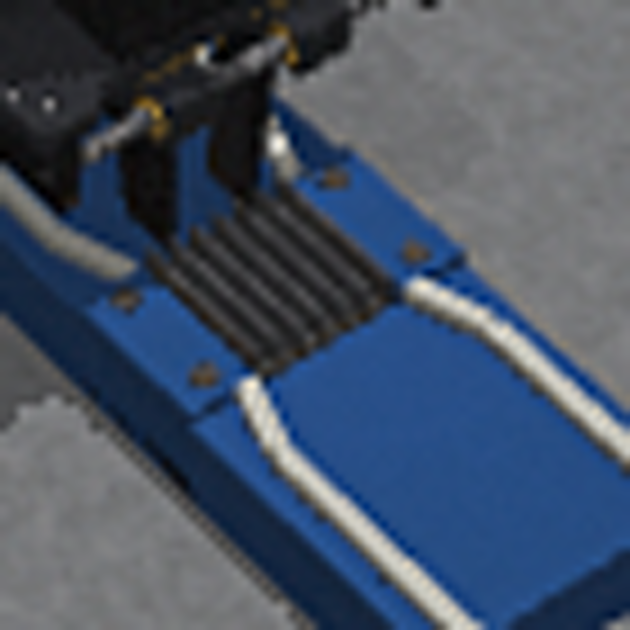

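The sink now covers the pocket up to the far rim. I'll back off, lift clear and measure.

```bash
python3 -m creep '[[[-0.002,0.007,0],[0,0,0],0.37],[[-0.004,0.014,0.02],[0,0,0],0.37],[[-0.008,0.03,0.05],[0,0,0],0.37],[[-0.015,0.055,0.08],[0,0,0],0.37],[[-0.022,0.085,0.08],[0,0,0],0.37]]';python3 -m creep '[[[-0.008,0.03,0],[0,0,0],0.37],[[-0.016,0.06,0],[0,0,0],0.37],[[-0.024,0.09,0],[0,0,0],0.37],[[-0.03,0.12,0],[0,0,0],0.37],[[-0.03,0.12,0],[0,0,0],0.37]]'; python3 - <<'E'
from chk import *
for n in("top","side"): chk((0,0,0),(179,120,80),.052,n)
for n,c in(("side",(285,225)),("top",(294,201))):
    p,d=robot.get_image(n);crop(n,p,c,40,10,f"pics/{n}7.png")
a=[cv2.imread(f"pics/{n}7.png") for n in("side","top")];cv2.imwrite("pics/b7.png",cv2.resize(np.hstack(a),(800,400)))
E
```

```text
clock: 9.03
tcp_pos: [0.5629, 0.0825, 0.1313]
tool_rot: [3.135, 0.003, 1.845]
wrist_force: [0.9, 0.2, 0.1]
opening: 0.319
clock: 9.45
tcp_pos: [0.5313, 0.2071, 0.1315]
tool_rot: [3.135, 0.001, 1.85]
wrist_force: [0.7, 0.3, -0.3]
opening: 0.314
top 514 z med 0.042 [0.0371 0.0522] slope [-0.015 -0.     0.044] rect nest [ 0.002  -0.0003] [0.0633 0.0596] 0.1 centre [ 0.5919 -0.0422]
side 319 z med 0.0471 [0.0401 0.0525] slope [-0.01   0.021  0.047] rect nest [-0.0015 -0.0014] [0.0653 0.0632] 88.8 centre [ 0.5889 -0.0501]
```

View pics/b7.png

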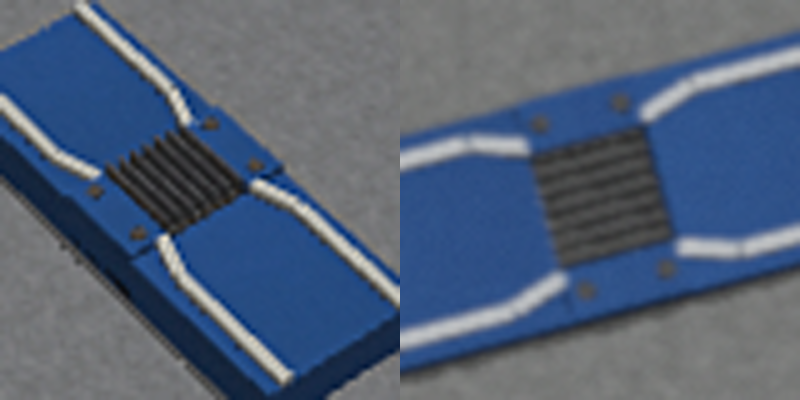

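The fin tops read about 52 mm and the base plate between the fins about 40 mm. Those are the seated values; on the ledge they would be 58 and 46 mm. The sink is centred and flat, and the arm is clear, so I'm handing in.

```bash
python3 -c "
from station import robot
print(robot.state()['clock'],robot.state()['wrist_force']);print(robot.close_job())"
```

```text
9.65 [ 1.56432495 -0.13942708 -0.14347379]
the job is handed in; nothing more can be done
None
```

The stack is loaded, and I handed the job in at 9.65 s. With the fingers half open, I pushed the spacer along the −y track into the pocket, then the sink along the +y track on top of it.

- **Spacer:** before the sink went in, depth put its top at about 33 mm (34 expected), flat and centred to about 1 mm. After that it was covered, so I did not see it again.
- **Sink:** fin tops were at about 52 mm and the base plate between the fins at about 40 mm, both as expected when seated. It was centred to about 2 mm with the fins up.
- **Disagreements:** the fitted slopes were small, at most about 0.03 and differing between the views, which I put down to depth noise. For the centres I relied on the top view. The side view's simple centre estimate was about 8 mm off, because it sees the parts at an angle.
- **Bystanders and forces:** the arm was never near the bystanders, though I did not re-measure their positions. No wrist force reading was above about 5 N.

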